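# Close the spare-parts canister

## Robot

A 6-joint arm with a two-finger parallel gripper is mounted at the origin on the work surface. World frame = base frame: x ahead of the robot, y to its left, z up, the work surface at z = 0. Lengths are in m, angles in rad, forces in N, time in s.
With the tool pointing down it reaches from about 0.25 to 0.775 m from the base axis. Payload 8.9 kg.
Tool frame: the origin (TCP) lies midway between the tips of the shut fingers; the grasp point (between the pads) lies 19 mm behind it; z points along the fingers, y is the line along which they close (so a half turn about z gives the same grasp; the last joint's range is limited). The gripper opens to 85 mm and grips with 20 to 120 N. Pads are 22 mm wide; open, the fingers measure 114 mm over their backs; the gripper's body (76 mm by 85 mm) begins 54 mm behind the grasp point. The pads swing forward as they close: fully open they stand 13 mm farther back than shut.
Start: joints at [-1.425, 0.291, -0.153, 1.127, 0, 1.431], TCP at [0.148, -0.504, 0.231] pointing down, gripper open.
Joint ranges: [-2.52, 2.52], [-0.91, 1.74], [-1.3, 1.37], [-1.96, 2.02], [-1.52, 1.47], [-3.14, 3.14]. Speed limits (rad/s): [2.22, 2.22, 2.79, 3.14, 3.14, 3.14].

## Interface

Orientations are given as a rotation vector (axis times angle).
In Python, from station import ctrl gives the robot as it stands.
- The arm moves only by the tool jog_arm, never from a script. Its argument "plan" is a list of rows, each a list of 3 entries, a list of its own where there are three numbers: the shift along the world's x, y, z in cm, then the turn about the world's z in degrees, then the finger opening in cm, from 0 to 8.54. A call has 1 to 20 rows; each row is the pose to reach, as a shift and turn from the pose commanded when the call began; what a row does not reach only later rows make up. A row lasts 1/12 s, in which the tool goes at most 41.7 mm and 7.16 degrees, less where a joint would pass 70% of its speed; a pose out of reach is approached as far as the arm can. A call with a gripper value outside its range is refused whole. The fingers move at their own pace and stop on an object; "grip_force" is the grip in N (left out, the last holds). Time passes only in rows, so rows that repeat a pose let the fingers close. It gives the time, the measured TCP pose, the force, the opening and the grip force at its end, in the units of the state.
- ctrl.read_state(): the state, without advancing time (a new reading comes with each control period).
- ctrl.read_camera(name): name is "scene" or "top" or "wrist"; returns (picture, depth): 420x560x3 uint8, red, green, blue; 420x560 float32, m along the optical axis (not along the pixel's ray), 0 where there is no reading.
- ctrl.camera_params(name): a dict with "K" (3x3 intrinsics, pixels), "D" ([k1, k2, p1, p2, k3] as OpenCV has them; the pictures are not rectified), "R" (3x3) and "t" (3): a world point X has camera coordinates R X + t. Camera axes: x right, y down, z forward; pixel columns grow to the right and rows downward; lengths in m; the calibration is good to about 2 mm. A picture is of the moment at which its call begins: read the wrist's pose just before it. camera_params takes no time and is no camera call; for the wrist camera it gives the pose at the moment of the call.
- ctrl.finish_job(): hands the job in; it is judged then, once.
The state is a dict: "clock": time; "joint_pos": joint angles; "joint_vel": joint speeds; "tau": joint torques, N m; "tool_pos": TCP position; "tcp_rot": TCP orientation; "wrist_force": force on the tool from outside, world axes, zero at the start; "wrist_torque": the same for the moment, N m; "opening": opening from 0.0 (shut) to 1.0 (fully open); "finger_force": force on a finger pad.
Only numpy, scipy, OpenCV 4.12 (cv2) and the standard library are available. Lean on these libraries where they do the work, as an engineer would, in place of code of your own. Each camera call takes 0.05 s, during which the arm holds its last target. There are 200 camera calls.

## Task

Pick up the black cap and put it on the canister's threaded mouth. Turn it backward (anticlockwise from above) with light downward pressure until it drops into the thread start, then screw it forward (clockwise) fully home and let go. Do not force the cap in either direction, and leave the things around it alone.

Things in the scene. Friction and masses are not known exactly. Their poses are not given: they have to be found in the camera images.
- cap: Loose black screw cap, 70 to 120 g: round skirt 60 mm across with small outer ribs, 25 mm tall, open below, with a wing grip on top (50 mm in all). Origin: centre of the skirt's underside; z up along its axis, x along the wing bar. It starts upright on the bench, open side down, at any yaw.
- wing (a point): Middle of the cap's wing grip, 37 mm above the cap's origin: an upright bar 46 mm long (along its x), 14 mm thick (along its y), 25 mm high, standing on the cap's flat top.
- pins (a point): Point on the cap's axis at the level of the undersides of the four steel pins inside the skirt, 3 mm above its lower edge. The pins are 4 mm thick, stick inward along +x, -x, +y and -y and reach in to a radius of 21.4 mm; the skirt's bore is 51 mm.
- canister: Fixed white canister with a grey neck, 82 mm across on a 112 mm square foot plate, shoulder 70 mm above the bench. It does not move. Origin at the centre of its underside. The neck carries four equal interrupted right-hand threads, one every 90 degrees. Their yaw differs every time and the canister's own yaw does not tell it.
- mouth (a point): Point on the canister's axis on its flat shoulder (z up). The neck above it: a core 40.8 mm across and four threads 48 mm across. While the pins lie on top of the threads the cap's origin is 9.5 to 13 mm above this point; 13 mm when the pins lie on the four stop ribs between the threads.
- rim (a point): Centre of the neck's top, 21.5 mm above the shoulder; the core tapers from 40.8 to 32 mm over the top 4 mm. Press down lightly (2 to 8 N) when turning, keep the turning moment under about 0.5 N m and feel for the stops: the contact force between cap and canister must stay below 60 N.
- drop (a point): Where the cap's origin is, 4.5 mm above the shoulder, once the pins have fallen through the 23 degree gaps at the thread starts. Needs at most 90 degrees backward. On the threads the cap climbs up to 3.5 mm, then falls 8.5 mm; one set on the ribs first falls 3.5 mm on to the threads. Ribs block turning backward once dropped, and turning forward on top of the threads.
- home (a point): Where the cap's origin is when it is screwed fully home, 1 mm above the shoulder. From the drop, 60 to 80 degrees of forward turning sink the cap these 3.5 mm and end at a hard stop, which is home; the cap stays there when released.
- carton: Cardboard box 70 x 100 x 50 mm, bystander; origin at the centre of its underside.
- screwdriver: Screwdriver with a red handle lying on the bench, bystander; origin at its middle.
- spare_jar: Closed grey jar with a white lid, 60 mm across, 90 mm tall, bystander; origin at the centre of its underside.
- spool: Steel spool 50 mm across, 34 mm tall, standing on the bench, bystander; origin at the centre of its underside.
Mind the look-alikes: they are no part of the job. Leave any purple look-alike of the cap alone.

How it is judged:
On the way:
1. the cap has dropped into the thread start: on the canister's axis, its lower edge less than 6 mm above the shoulder (horizontal distance between cap and mouth below 0.004 m and z of cap in the frame of mouth between -0.002 and 0.006 m), for 0.1 s.
At the end, for the whole second after the job is handed in: the cap is screwed fully home: on the canister's axis within 3 mm, upright, its lower edge no more than 2.2 mm above the shoulder (1 mm when hard home), at rest and released (horizontal distance between cap and mouth below 0.003 m and z of cap in the frame of mouth between -0.002 and 0.0022 m and angle between cap's own z axis and vertical below 0.06 rad and linear speed of cap below 0.01 m/s and contact force between cap and the fingers below 0.05 N); the robot touches nothing.
It fails at once if the cap is forced: more than 60 N between the cap and the canister (contact force between cap and canister above 60 N).
It fails at once if a bystander is moved by more than 20 mm (distance of any of carton, screwdriver, spare_jar, spool from where it was at the start of the episode above 0.02 m).
It also fails if it takes over 72 s, if anything falls off the work surface, if the arm or the gripper's body presses on something with over 40 N, if the wrist force passes 120 N, or if a joint passes its speed limit or range.

## Working session

There is one attempt and no reset: what is moved stays moved. The work goes in short steps, Python scripts to look and compute and a tool call to move; the robot and the scene stay as the last step left them, time stands still between calls to the robot, and variables do not carry over. Pictures are saved under pics/ and viewed, at most 10 in all, crops included, and the job is handed in when it is done.

Besides the shell and the picture viewer there is one more tool, called after "Request:" as name(argument=value, ...) on one line, values as JSON. jog_arm: Moves the arm, as the interface text tells. Its arguments: {"type":"object","properties":{"plan":{"type":"array","items":{"type":"array"}},"grip_force":{"type":"number"}},"required":["plan"]}

```bash
mkdir -p pics; ls; python3 - <<'E'
from station import ctrl
import cv2,numpy as np
for n in ("top","scene"):
    p,d=ctrl.read_camera(n); cv2.imwrite(f"pics/{n}0.png",p[:,:,::-1]); np.savez(f"{n}0.npz",p=p,d=d)
    c=ctrl.camera_params(n); print(n,c['K'],c['D'],c['R'],c['t'])
s=ctrl.read_state();print(s)
E
```

```text
pics
top [[530.32675776   0.         281.2351945 ]
 [  0.         530.32675776 206.41216528]
 [  0.           0.           1.        ]] [0.02285874 0.         0.         0.         0.        ] [[ 0.02695401 -0.99938152  0.02258463]
 [-0.98261916 -0.03063943 -0.18308689]
 [ 0.18366564 -0.01725716 -0.98283728]] [-0.00974551  0.61736657  1.23540733]
scene [[432.4189441    0.         281.62522656]
 [  0.         432.4189441  208.48081297]
 [  0.           0.           1.        ]] [-0.02506083  0.          0.          0.          0.        ] [[ 0.19148508  0.98140212 -0.0135407 ]
 [ 0.75739569 -0.15652469 -0.63391781]
 [-0.62424773  0.11113013 -0.77328188]] [-0.12328586 -0.3962413   1.43683781]
{'clock': 0.1, 'joint_pos': array([-1.42528099e+00,  2.91213957e-01, -1.54020814e-01,  1.12671158e+00,
       -3.43897879e-05,  1.43148103e+00]), 'joint_vel': array([ 1.72836321e-04, -4.13153101e-04,  3.73792198e-03,  5.52413363e-05,
       -4.63333432e-04, -8.34773972e-04]), 'tau': array([ 1.16797368e-03, -5.37978530e+01,  3.31918180e+01,  9.29349975e-03,
       -3.06977763e-04,  1.75850187e-05]), 'tool_pos': array([ 0.14745138, -0.50346881,  0.23080614]), 'tcp_rot': array([-3.10864911e+00, -4.45736862e-01,  5.95972969e-05]), 'wrist_force': array([-0.19747885, -0.53093814,  0.6540018 ]), 'wrist_torque': array([-0.02073003,  0.08420955, -0.0429357 ]), 'finger_force': 0.0, 'opening': 1.0037738024189748}
```

View pics/top0.png

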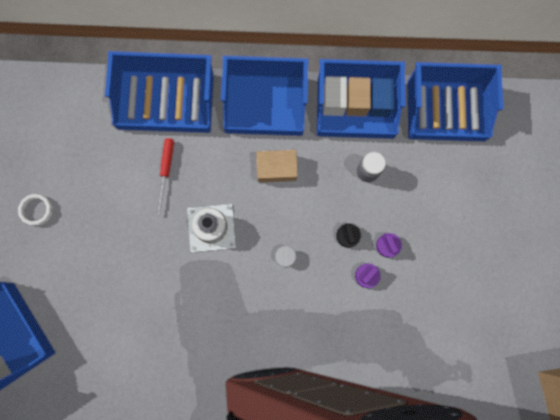

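View pics/scene0.png

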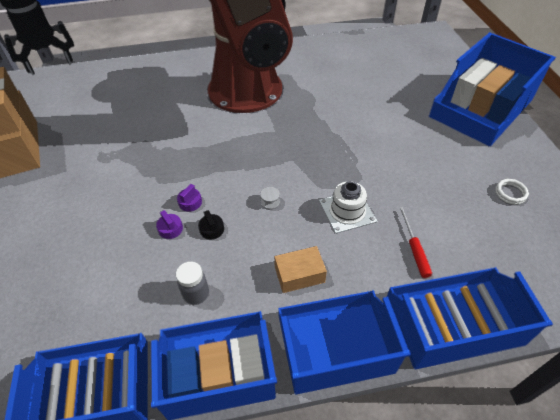

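Top view: black cap at about (348,235), purple look-alikes at (388,245) and (368,275), and the canister neck at about (207,222). The spool is at (285,257), the jar at (372,165) and the carton at (277,165).

```bash
cat >h.py <<'E'
import numpy as np,cv2
def toplane(c,uv,z):
    u=cv2.undistortPoints(np.array(uv,float).reshape(-1,1,2),c['K'],c['D']).reshape(-1,2)
    R,t=np.array(c['R']),np.array(c['t']); o=-R.T@t
    r=np.c_[u,np.ones(len(u))]@R
    return o+r*((z-o[2])/r[:,2])[:,None]
E
python3 - <<'E'
from station import ctrl
from h import *
T=ctrl.camera_params("top"); f=np.load("top0.npz"); p=f['p']; 
g=p.max(2)
for nm,(x0,y0,x1,y1),z,th in (("cap",(330,218,368,254),.025,60),("neck",(190,205,228,245),.0915,90)):
    m=(g[y0:y1,x0:x1]<th).astype(np.uint8)
    n,l,st,ce=cv2.connectedComponentsWithStats(m); i=1+st[1:,4].argmax()
    cs,_=cv2.findContours((l==i).astype(np.uint8),0,2); (cx,cy),r=cv2.minEnclosingCircle(cs[0])
    print(nm,st[i],ce[i]+[x0,y0],(cx+x0,cy+y0,r),toplane(T,[ce[i]+[x0,y0],(cx+x0,cy+y0)],z))
for nm,uv,z in (("spool",(285,257),.034),("jar",(373,162),.09),("purp1",(388,245),.03),("purp2",(368,275),.03),("carton",(277,165),.05)): print(nm,toplane(T,[uv],z))
a=cv2.resize(p[205:295,325:410],None,fx=6,fy=6,interpolation=2)[:,:,::-1]
b=cv2.resize(p[200:256,183:239],None,fx=5,fy=5,interpolation=2)[:,:,::-1]
o=np.zeros((540,790,3),np.uint8);o[:a.shape[0],:a.shape[1]]=np.clip(a.astype(float)*2,0,255);o[:280,510:790]=b;cv2.imwrite("pics/crop1.png",o)
E
```

```text
cap [  7   6  23  23 420] [348.17619048 235.09047619] (348.15909004211426, 235.0, 11.555416107177734) [[ 0.55624728 -0.16029928  0.025     ]
 [ 0.55647201 -0.160256    0.025     ]]
neck [12 12 11 11 95] [206.96842105 222.03157895] (207.0, 222.0, 5.385264873504639) [[0.56820488 0.18225384 0.0915    ]
 [0.5682821  0.18218391 0.0915    ]]
spool [[ 0.49657898 -0.00477489  0.034     ]]
jar [[ 0.72742743 -0.21025667  0.09      ]]
purp1 [[ 0.5339527 -0.2579746  0.03     ]]
purp2 [[ 0.45906787 -0.20829229  0.03      ]]
carton [[0.72308413 0.02141667 0.05      ]]
```

View pics/crop1.png

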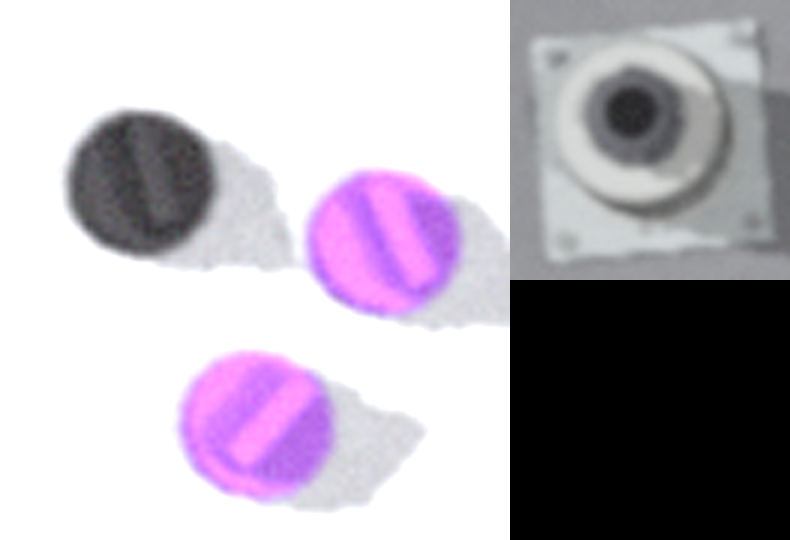

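The cap is at about (0.556, -0.160), with the wing at about 14° yaw, and the neck is at about (0.568, 0.182). The tool's yaw already roughly fits, so I'll go above the cap and look with the wrist camera.

Request:
jog_arm(plan=[[[39,34.3,1],0,4],[[39,34.3,1],0,4],[[39,34.3,1],0,4],[[39,34.3,1],0,4],[[39,34.3,1],0,4],[[39,34.3,1],0,4],[[39,34.3,1],0,4],[[39,34.3,1],0,4],[[39,34.3,1],0,4],[[39,34.3,1],0,4],[[39,34.3,1],0,4],[[39,34.3,1],0,4],[[39,34.3,1],0,4],[[39,34.3,1],0,4],[[39,34.3,1],0,4],[[39,34.3,1],0,4],[[39,34.3,1],0,4],[[39,34.3,1],0,4],[[39,34.3,1],0,4],[[39,34.3,1],0,4]])

```text
clock: 1.77
tool_pos: [0.5371, -0.1614, 0.2414]
tcp_rot: [3.11, 0.444, 0.0]
wrist_force: [-0.2, 0.3, 0.9]
opening: 0.468
finger_force: 0.0
```

```bash
python3 - <<'E'
from station import ctrl
import cv2,numpy as np
s=ctrl.read_state();print(s['clock'],s['joint_pos'],s['tool_pos'],s['tcp_rot'],s['opening'])
c=ctrl.camera_params("wrist");p,d=ctrl.read_camera("wrist");np.savez("w1.npz",p=p,d=d,**{k:c[k] for k in "KDRt"})
cv2.imwrite("pics/w1.png",p[:,:,::-1]);print(-c['R'].T@c['t'],c['R'][2])
E
```

```text
1.7667 [-4.22326435e-01  3.54097067e-01 -3.58821438e-02  1.18065777e+00
  8.90519533e-07  2.43562549e+00] [ 0.537133   -0.16144678  0.24144981] [3.10996851e+00 4.44037849e-01 2.12261760e-04] 0.46818644536566073
[ 0.61853264 -0.13638742  0.38344618] [-0.31218779 -0.09240934 -0.94551536]
```

View pics/w1.png

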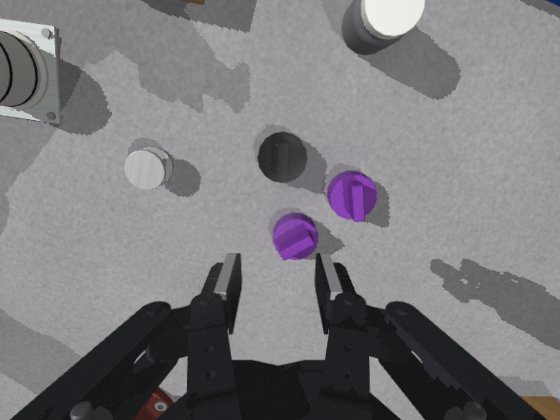

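Wrist view: black cap at (282,157), wing nearly vertical in the image and so almost aligned with the fingers. I'll refine it using depth.

```bash
cat >>h.py <<'E'
def cloud(c,d,box):
    x0,y0,x1,y1=box; v,u=np.mgrid[y0:y1,x0:x1]; uv=np.c_[u.ravel(),v.ravel()].astype(float)
    n=cv2.undistortPoints(uv.reshape(-1,1,2),c['K'],c['D']).reshape(-1,2); z=d[y0:y1,x0:x1].ravel()
    P=np.c_[n*z[:,None],z]; ok=z>0
    return ((P-c['t'])@np.array(c['R']))[ok]
E
python3 - <<'E'
from h import *
f=np.load("w1.npz"); P=cloud(f,f['d'],(250,120,318,195))
print(np.percentile(P[:,2],[1,25,50,75,99]))
w=P[(P[:,2]>.042)]; print(len(w)); r=cv2.minAreaRect((w[:,:2]*1000).astype(np.float32)); print(r, w.mean(0))
k=P[P[:,2]>.018];print("cap",cv2.minEnclosingCircle((k[:,:2]*1000).astype(np.float32)))
t=P[(P[:,2]>.015)&(P[:,2]<.035)];print("top",cv2.minEnclosingCircle((t[:,:2]*1000).astype(np.float32)))
u,s,vt=np.linalg.svd(w[:,:2]-w[:,:2].mean(0),full_matrices=False);print("axis",np.degrees(np.arctan2(vt[0,1],vt[0,0]))%180)
print(w[:,:2].min(0),w[:,:2].max(0))
E
```

```text
[-2.36795856e-03 -8.93829144e-04 -4.12807620e-06  2.41002532e-02
  5.01386255e-02]
493
((560.0350341796875, -158.91537475585938), (45.34822463989258, 13.66708755493164), 16.031951904296875) [ 0.56057032 -0.15865079  0.04900154]
cap ((559.5505981445312, -158.98231506347656), 30.941646575927734)
top ((559.5505981445312, -158.98231506347656), 30.941646575927734)
axis 14.244844736651118
[ 0.53636497 -0.17066944] [ 0.58308222 -0.14736373]
```

Request:
jog_arm(plan=[[[2.3,0.2,-5],-1,4],[[2.3,0.2,-9],-1,4],[[2.3,0.2,-13],-1,4],[[2.3,0.2,-16],-1,4],[[2.3,0.2,-18],-1,4],[[2.3,0.2,-19.5],-1,4],[[2.3,0.2,-20.5],-1,4],[[2.3,0.2,-21.2],-1,4],[[2.3,0.2,-21.3],-1,4],[[2.3,0.2,-21.3],-1,4]], grip_force=40)

```text
clock: 2.65
tool_pos: [0.5608, -0.1591, 0.0288]
tcp_rot: [3.113, 0.419, 0.001]
wrist_force: [-0.2, 0.3, 0.2]
opening: 0.467
finger_force: 0.0
```

Request:
jog_arm(plan=[[[0,0,0],0,0.5],[[0,0,0],0,0.5],[[0,0,0],0,0.5],[[0,0,0],0,0.5],[[0,0,0],0,0.5],[[0,0,0],0,0.5],[[0,0,0],0,0.5],[[0,0,0],0,0.5]], grip_force=40)

```text
clock: 3.32
tool_pos: [0.5614, -0.1592, 0.0294]
tcp_rot: [3.112, 0.419, 0.003]
wrist_force: [-1.5, -0.6, 6.3]
opening: 0.152
finger_force: 39.9
```

Request:
jog_arm(plan=[[[0,0,2],0,0.5],[[0,0,5],0,0.5],[[0,0,9],0,0.5],[[0,0,13],0,0.5],[[0,0,15],0,0.5],[[0,0,15],0,0.5],[[0,0,15],0,0.5]])

```text
clock: 3.9
tool_pos: [0.5612, -0.1591, 0.1796]
tcp_rot: [3.112, 0.419, 0.004]
wrist_force: [0.4, -0.2, -1.4]
opening: 0.151
finger_force: 39.1
```

Request:
jog_arm(plan=[[[0,1,4],5,0.5],[[-1,5,6],10,0.5],[[-2,9,6],15,0.5],[[-2,13,6],20,0.5],[[-2,17,6],25,0.5],[[-2,21,6],30,0.5],[[-2,25,6],30,0.5],[[-2,28,6],30,0.5],[[-2,30,6],30,0.5],[[-2,31,6],30,0.5],[[-2,31,6],30,0.5],[[-2,31,6],30,0.5],[[-2,31,6],30,0.5]])

```text
clock: 4.98
tool_pos: [0.5404, 0.1498, 0.2377]
tcp_rot: [2.9, 1.209, -0.002]
wrist_force: [-1.1, -0.7, 0.3]
opening: 0.158
finger_force: 39.3
```

```bash
python3 - <<'E'
from station import ctrl
import cv2,numpy as np
s=ctrl.read_state();print(s['clock'],s['joint_pos'],s['tool_pos'],s['tcp_rot'],s['wrist_force'],s['wrist_torque'])
c=ctrl.camera_params("wrist");p,d=ctrl.read_camera("wrist");np.savez("w2.npz",p=p,d=d,**{k:c[k] for k in "KDRt"})
cv2.imwrite("pics/w2.png",p[:,:,::-1])
from h import *
P=cloud(c,d,(0,0,560,420)); m=np.hypot(P[:,0]-.569,P[:,1]-.182)<.06;P=P[m]
for a,b in ((.065,.075),(.086,.097),(.0885,.095)):
    q=P[(P[:,2]>a)&(P[:,2]<b)]; print(a,len(q),cv2.minEnclosingCircle((q[:,:2]*1000).astype(np.float32)),np.median(q[:,2]), cv2.fitEllipse(cv2.convexHull((q[:,:2]*1000).astype(np.float32))))
E
```

```text
4.9833 [ 1.40385713e-01  3.56760747e-01 -4.17938405e-02  1.17329160e+00
 -4.51460578e-04  2.49213851e+00] [0.5404054  0.14984413 0.2377285 ] [ 2.89961613e+00  1.20861216e+00 -1.77445057e-03] [-1.09127582 -0.66020521  0.28203026] [-0.02302777 -0.02706717  0.02033129]
0.065 2576 ((569.47607421875, 185.470947265625), 39.546260833740234) 0.06931697906117452 ((569.4480590820312, 185.0586395263672), (77.74271392822266, 78.42982482910156), 67.21845245361328)
0.086 1376 ((570.3436889648438, 184.8429718017578), 22.974313735961914) 0.09048121883842648 ((571.0834350585938, 185.2505645751953), (42.25030517578125, 44.71340560913086), 82.51710510253906)
0.0885 1128 ((569.7000122070312, 185.64251708984375), 19.578874588012695) 0.09074664050698386 ((569.8352661132812, 185.49591064453125), (37.58295440673828, 38.47596740722656), 105.24600219726562)
```

View pics/w2.png

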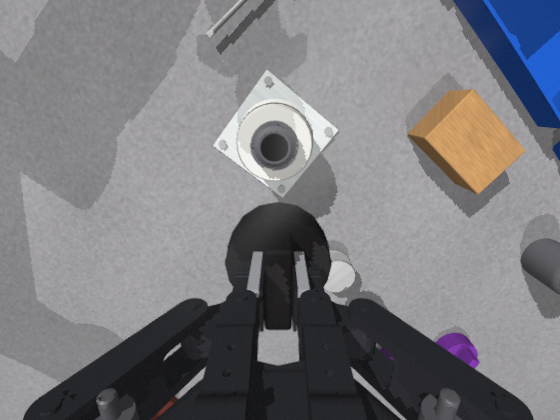

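The neck mouth is at (274,147) and the held cap's disc is at about (279,250). I'll measure both from this one view so that calibration error cancels.

```bash
cat >m.py <<'E'
from h import *
from scipy.optimize import least_squares
def fit(q,r):
    g=least_squares(lambda a:np.hypot(q[:,0]-a[0],q[:,1]-a[1])-r,q.mean(0)[:2],loss='soft_l1',f_scale=.001);return g.x,np.sqrt(np.mean(g.fun**2))
def capfit(f,tcp,zt):
    P=cloud(f,f['d'],(0,0,560,420)); P=P[np.hypot(P[:,0]-tcp[0],P[:,1]-tcp[1])<.04]
    t=P[abs(P[:,2]-zt)<.004]; h=cv2.convexHull((t[:,:2]*1000).astype(np.float32))[:,0]/1000
    sk=P[(P[:,2]<zt-.006)&(P[:,2]>zt-.022)]
    return P,t,h,sk
E
python3 - <<'E'
from m import *
f=np.load("w2.npz"); tcp=np.array([.5404,.1498,.2377])
P=cloud(f,f['d'],(0,0,560,420)); P=P[np.hypot(P[:,0]-tcp[0],P[:,1]-tcp[1])<.045]
print(np.histogram(P[:,2],bins=np.arange(.19,.26,.004)))
zt=tcp[2]-.0045
P,t,h,sk=capfit(f,tcp,zt); print(len(t),np.median(t[:,2]),len(sk))
a=np.deg2rad(45);ax=np.array([np.cos(a),np.sin(a)])
fw=h[(h-tcp[:2])@ax>0.005]; print("edge",fit(fw,.030),len(fw)); 
if len(sk)>20: print("skirt",fit(sk,.030))
# neck: dark hole contour at rim height
p=f['p'];m=(p.max(2)<75).astype(np.uint8);m[200:]=0;m[:,:230]=0;m[:,320:]=0
n,l,st,ce=cv2.connectedComponentsWithStats(m);
for i in range(1,n):
    if st[i,4]>80: print(st[i],ce[i],toplane(f,[ce[i]],.0915))
Q=cloud(f,f['d'],(215,70,340,205));
k=Q[(Q[:,2]>.055)&(Q[:,2]<.066)];print("body",len(k),fit(k,.041))
E
```

```text
(array([   0,    0,    0,    0,   87,  161,  188,  195,  205,  370, 2989,
         99,  118,  223,  271,  325, 1995]), array([0.19 , 0.194, 0.198, 0.202, 0.206, 0.21 , 0.214, 0.218, 0.222,
       0.226, 0.23 , 0.234, 0.238, 0.242, 0.246, 0.25 , 0.254, 0.258]))
3193 0.23260134246990405 780
edge (array([0.53954458, 0.14988361]), np.float64(0.0002393812212658669)) 17
skirt (array([0.53911285, 0.14950939]), np.float64(0.0003670194061978551))
[261 134  27  27 596] [273.77852349 147.03691275] [[0.56961813 0.18518944 0.0915    ]]
body 282 (array([0.56875856, 0.18421553]), np.float64(0.0013263071809022423))
```

Request:
jog_arm(plan=[[[1.5,1.8,0],0,0.5],[[3.0,3.6,0],0,0.5],[[3.0,3.6,-3],0,0.5],[[3.0,3.6,-6],0,0.5],[[3.0,3.6,-9],0,0.5],[[3.0,3.6,-10.5],0,0.5],[[3.0,3.6,-10.8],0,0.5],[[3.0,3.6,-10.8],0,0.5],[[3.0,3.6,-10.8],0,0.5]])

```text
clock: 5.78
tool_pos: [0.5714, 0.1865, 0.1315]
tcp_rot: [2.899, 1.209, 0.002]
wrist_force: [0.4, 0.1, -0.3]
opening: 0.151
finger_force: 39.3
```

```bash
python3 - <<'E'
from station import ctrl
from m import *
s=ctrl.read_state();tcp=s['tool_pos'];print(s['clock'],tcp,s['wrist_force'],s['wrist_torque'])
c=ctrl.camera_params("wrist");p,d=ctrl.read_camera("wrist");f=dict(c,d=d)
P,t,h,sk=capfit(f,tcp,tcp[2]-.0045);fw=h[(h-tcp[:2])@[.7,.7]>0.005]
print("cap",fit(fw,.030),fit(sk,.030))
P=cloud(f,d,(0,0,560,420));P=P[(np.hypot(P[:,0]-.5697,P[:,1]-.1853)<.06)]
k=P[(P[:,2]>.015)&(P[:,2]<.062)&(np.hypot(P[:,0]-.5697,P[:,1]-.1853)<.046)];print("body",len(k),fit(k,.041))
e=P[(abs(P[:,2]-.0700)<.003)];print(len(e)); hh=cv2.convexHull((e[:,:2]*1000).astype(np.float32))[:,0]/1000
hh=hh[(hh-[.5697,.1853])@[.7,.7]>.02];print("shoulder",fit(hh,.041),len(hh))
p2,d2=ctrl.read_camera("scene");T=ctrl.camera_params("scene")
cv2.imwrite("pics/s1.png",np.hstack([cv2.resize(p2[120:260,280:420,::-1],(400,400)),cv2.resize(p[60:340,140:420,::-1],(400,400))]))
E
```

```text
5.7833 [0.57136232 0.18653186 0.13145008] [ 0.38745993  0.1270486  -0.33994511] [ 0.04125868 -0.03703776 -0.00161275]
cap (array([0.57053608, 0.18673837]), np.float64(0.0001995491600876673)) (array([0.57010933, 0.18620833]), np.float64(0.0003761953308329276))
body 1046 (array([0.56935379, 0.18537503]), np.float64(0.00037504945554916455))
2587
shoulder (array([0.5676646 , 0.18376975]), np.float64(0.00037230167249896034)) 19
```

View pics/s1.png

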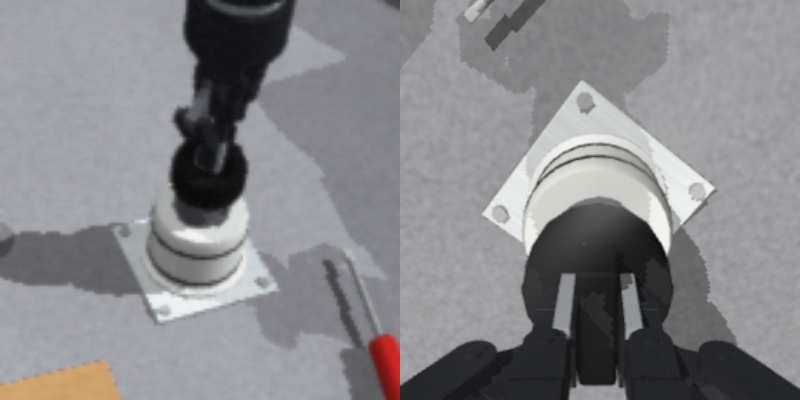

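The cap is centred to about 1 mm above the neck. I'll correct that and lower it gently.

Request:
jog_arm(plan=[[[-0.07,-0.08,0],0,0.5],[[-0.07,-0.08,-0.5],0,0.5],[[-0.07,-0.08,-0.9],0,0.5],[[-0.07,-0.08,-1.2],0,0.5],[[-0.07,-0.08,-1.4],0,0.5],[[-0.07,-0.08,-1.5],0,0.5],[[-0.07,-0.08,-1.5],0,0.5],[[-0.07,-0.08,-1.5],0,0.5]])

```text
clock: 6.55
tool_pos: [0.5698, 0.1864, 0.1152]
tcp_rot: [-2.899, -1.21, 0.0]
wrist_force: [0.5, -0.4, -0.8]
opening: 0.154
finger_force: 39.3
```

Request:
jog_arm(plan=[[[0,0,-0.1],0,0.5],[[0,0,-0.1],0,0.5],[[0,0,-0.2],0,0.5],[[0,0,-0.2],0,0.5]])

```text
clock: 6.88
tool_pos: [0.5698, 0.1863, 0.1132]
tcp_rot: [2.899, 1.21, -0.0]
wrist_force: [-0.7, -0.3, -0.8]
opening: 0.149
finger_force: 39.3
```

Request:
jog_arm(plan=[[[0,0,-0.05],0,0.5],[[0,0,-0.1],0,0.5],[[0,0,-0.1],0,0.5],[[0,0,-0.1],0,0.5]])

```text
clock: 7.22
tool_pos: [0.5699, 0.1864, 0.1124]
tcp_rot: [2.899, 1.21, 0.0]
wrist_force: [0.8, 0.2, -0.0]
opening: 0.154
finger_force: 39.5
```

Request:
jog_arm(plan=[[[0,0,-0.05],0,0.5],[[0,0,-0.1],0,0.5],[[0,0,-0.1],0,0.5],[[0,0,-0.1],0,0.5]])

```text
clock: 7.55
tool_pos: [0.57, 0.1864, 0.1119]
tcp_rot: [2.899, 1.21, 0.001]
wrist_force: [-1.6, -0.7, 5.7]
opening: 0.148
finger_force: 40.4
```

Request:
jog_arm(plan=[[[0,0,0],3,0.5],[[0,0,0],6,0.5],[[0,0,0],9,0.5],[[0,0,0],9,0.5]])

```text
clock: 7.88
tool_pos: [0.5697, 0.1863, 0.1112]
tcp_rot: [-2.794, -1.437, 0.0]
wrist_force: [-0.3, 0.3, -0.3]
opening: 0.157
finger_force: 39.3
```

```bash
python3 -c "
from station import ctrl
s=ctrl.read_state();print(s['tool_pos'],s['wrist_force'],s['wrist_torque'])"
```

```text
[0.56973612 0.18631146 0.11118985] [-0.29904919  0.34957226 -0.33332949] [-0.00138608 -0.01607748 -0.08428032]
```

Request:
jog_arm(plan=[[[0,0,-0.05],0,0.5],[[0,0,-0.1],0,0.5],[[0,0,-0.1],0,0.5]])

```text
clock: 8.13
tool_pos: [0.5697, 0.1863, 0.1101]
tcp_rot: [-2.796, -1.432, 0.0]
wrist_force: [0.4, 0.7, -0.9]
opening: 0.155
finger_force: 39.3
```

Request:
jog_arm(plan=[[[0,0,-0.05],0,0.5],[[0,0,-0.1],0,0.5],[[0,0,-0.1],0,0.5]])

```text
clock: 8.38
tool_pos: [0.5699, 0.1864, 0.1094]
tcp_rot: [2.795, 1.434, 0.0]
wrist_force: [0.1, -0.4, 1.0]
opening: 0.154
finger_force: 39.6
```

Request:
jog_arm(plan=[[[0,0,-0.05],0,0.5],[[0,0,-0.1],0,0.5],[[0,0,-0.1],0,0.5]])

```text
clock: 8.63
tool_pos: [0.57, 0.1864, 0.1091]
tcp_rot: [2.795, 1.434, 0.001]
wrist_force: [-2.7, 0.2, 8.2]
opening: 0.155
finger_force: 40.7
```

On the threads now. I'll turn backward, following the climb.

Request:
jog_arm(plan=[[[0,0,0.03],3,0.5],[[0,0,0.05],6,0.5],[[0,0,0.07],9,0.5],[[0,0,0.09],12,0.5],[[0,0,0.09],12,0.5]])

```text
clock: 9.05
tool_pos: [0.5704, 0.1865, 0.1099]
tcp_rot: [2.627, 1.722, 0.002]
wrist_force: [-0.3, -0.1, 5.2]
opening: 0.156
finger_force: 40.1
```

```bash
cat >st.py <<'E'
from station import ctrl
s=ctrl.read_state();print(s['tool_pos'].round(4),s['wrist_force'].round(1),s['wrist_torque'].round(2),s['joint_pos'][5].round(3))
E
python3 st.py
```

```text
[0.5704 0.1865 0.1099] [-0.3 -0.1  5.2] [0.   0.13 0.07] 2.175
```

Request:
jog_arm(plan=[[[0,0,0.02],3,0.5],[[0,0,0.03],6,0.5],[[0,0,0.05],9,0.5],[[0,0,0.06],12,0.5],[[0,0,0.06],12,0.5]])

```text
clock: 9.47
tool_pos: [0.5702, 0.1866, 0.1106]
tcp_rot: [2.432, 1.988, 0.002]
wrist_force: [-1.4, 1.2, 6.0]
opening: 0.155
finger_force: 40.3
```

Request:
jog_arm(plan=[[[0,0,0.02],3,0.5],[[0,0,0.03],6,0.5],[[0,0,0.05],9,0.5],[[0,0,0.06],12,0.5],[[0,0,0.06],12,0.5]])

```text
clock: 9.88
tool_pos: [0.57, 0.1868, 0.1113]
tcp_rot: [-2.212, -2.231, -0.002]
wrist_force: [-3.1, 1.4, 8.5]
opening: 0.156
finger_force: 40.5
```

```bash
python3 st.py
```

```text
[0.57   0.1868 0.1113] [-3.1  1.4  8.5] [0.19 0.61 0.09] 1.756
```

Request:
jog_arm(plan=[[[-0.02,0,0.05],3,0.5],[[-0.03,0,0.07],6,0.5],[[-0.03,0,0.09],9,0.5],[[-0.03,0,0.1],12,0.5],[[-0.03,0,0.1],12,0.5]])

```text
clock: 10.3
tool_pos: [0.5695, 0.1868, 0.1119]
tcp_rot: [-1.966, -2.45, -0.001]
wrist_force: [-2.1, 1.1, 5.1]
opening: 0.155
finger_force: 40.2
```

```bash
python3 st.py
```

```text
[0.5695 0.1868 0.1119] [-2.1  1.1  5.1] [0.17 0.55 0.01] 1.547
```

Request:
jog_arm(plan=[[[-0.02,0,0.02],3,0.5],[[-0.03,0,0.03],6,0.5],[[-0.03,0,0.04],9,0.5],[[-0.03,0,0.04],9,0.5]])

```text
clock: 10.63
tool_pos: [0.569, 0.1864, 0.1117]
tcp_rot: [-1.769, -2.596, 0.0]
wrist_force: [-0.6, -0.2, -0.3]
opening: 0.155
finger_force: 39.4
```

```bash
python3 st.py
```

```text
[0.569  0.1864 0.1117] [-0.6 -0.2 -0.3] [-0.05  0.23  0.  ] 1.391
```

It's over the edge. Lowering into the gap.

Request:
jog_arm(plan=[[[0,0,-0.1],1,0.5],[[0,0,-0.2],2,0.5],[[0,0,-0.25],2,0.5],[[0,0,-0.25],2,0.5]])

```text
clock: 10.97
tool_pos: [0.5688, 0.1862, 0.109]
tcp_rot: [-1.727, -2.623, 0.001]
wrist_force: [-1.3, 0.0, -0.3]
opening: 0.154
finger_force: 39.4
```

```bash
python3 st.py
```

```text
[0.5688 0.1862 0.109 ] [-1.3  0.  -0.3] [-0.05  0.55  0.04] 1.359
```

Request:
jog_arm(plan=[[[0,0,-0.1],0,0.5],[[0,0,-0.2],0,0.5],[[0,0,-0.3],0,0.5],[[0,0,-0.3],0,0.5]])

```text
clock: 11.3
tool_pos: [0.5691, 0.1863, 0.106]
tcp_rot: [-1.727, -2.624, 0.0]
wrist_force: [-2.4, -1.1, -2.0]
opening: 0.158
finger_force: 39.3
```

```bash
python3 st.py
```

```text
[0.5691 0.1863 0.106 ] [-2.4 -1.1 -2. ] [-0.16  0.53 -0.03] 1.358
```

Request:
jog_arm(plan=[[[0,0,-0.1],0,0.5],[[0,0,-0.2],0,0.5],[[0,0,-0.2],0,0.5]])

```text
clock: 11.55
tool_pos: [0.5691, 0.1863, 0.1041]
tcp_rot: [-1.727, -2.624, 0.0]
wrist_force: [-3.1, 0.4, 0.3]
opening: 0.155
finger_force: 39.4
```

Request:
jog_arm(plan=[[[0,0,-0.05],0,0.5],[[0,0,-0.1],0,0.5],[[0,0,-0.1],0,0.5]])

```text
clock: 11.8
tool_pos: [0.5692, 0.1863, 0.1037]
tcp_rot: [1.727, 2.624, 0.0]
wrist_force: [-4.3, -1.5, 5.5]
opening: 0.15
finger_force: 40.2
```

```bash
python3 st.py
```

```text
[0.5692 0.1863 0.1037] [-4.3 -1.5  5.5] [-0.3   1.16  0.01] 1.358
```

Dropped into the thread start. Now screwing forward, following the sink.

Request:
jog_arm(plan=[[[-0.02,0,0],-3,0.5],[[-0.03,0,-0.02],-6,0.5],[[-0.03,0,-0.03],-9,0.5],[[-0.03,0,-0.05],-12,0.5],[[-0.03,0,-0.05],-12,0.5]])

```text
clock: 12.22
tool_pos: [0.5695, 0.1863, 0.1034]
tcp_rot: [1.995, 2.425, 0.001]
wrist_force: [-3.6, -1.4, 5.2]
opening: 0.154
finger_force: 40.2
```

```bash
python3 st.py
```

```text
[0.5695 0.1863 0.1034] [-3.6 -1.4  5.2] [-0.28  0.79 -0.07] 1.571
```

Request:
jog_arm(plan=[[[-0.01,0,-0.02],-3,0.5],[[-0.03,0,-0.03],-6,0.5],[[-0.03,0,-0.05],-9,0.5],[[-0.03,0,-0.06],-12,0.5],[[-0.03,0,-0.06],-12,0.5]])

```text
clock: 12.63
tool_pos: [0.5698, 0.1863, 0.1028]
tcp_rot: [2.236, 2.204, 0.003]
wrist_force: [0.1, -1.0, 3.7]
opening: 0.154
finger_force: 39.9
```

```bash
python3 st.py
```

```text
[0.5698 0.1863 0.1028] [ 0.1 -1.   3.7] [-0.22  0.02 -0.01] 1.78
```

Request:
jog_arm(plan=[[[-0.01,0,-0.02],-3,0.5],[[-0.02,0,-0.03],-6,0.5],[[-0.02,0,-0.05],-9,0.5],[[-0.02,0,-0.06],-12,0.5],[[-0.02,0,-0.06],-12,0.5]])

```text
clock: 13.05
tool_pos: [0.5695, 0.1866, 0.1021]
tcp_rot: [2.453, 1.961, 0.003]
wrist_force: [0.4, -0.7, 3.0]
opening: 0.154
finger_force: 39.9
```

```bash
python3 st.py
```

```text
[0.5695 0.1866 0.1021] [ 0.4 -0.7  3. ] [-0.03 -0.19 -0.02] 1.987
```

Request:
jog_arm(plan=[[[0,0,-0.02],-3,0.5],[[0,0,-0.04],-6,0.5],[[0,0,-0.06],-9,0.5],[[0,0,-0.07],-12,0.5],[[0,0,-0.07],-12,0.5]])

```text
clock: 13.47
tool_pos: [0.5691, 0.1866, 0.1014]
tcp_rot: [2.644, 1.696, 0.003]
wrist_force: [0.0, 1.0, 4.3]
opening: 0.154
finger_force: 40.0
```

```bash
python3 st.py
```

```text
[0.5691 0.1866 0.1014] [0.  1.  4.3] [ 0.03 -0.02 -0.03] 2.196
```

Request:
jog_arm(plan=[[[0,0,-0.02],-3,0.5],[[0,0,-0.03],-6,0.5],[[0,0,-0.05],-9,0.5],[[0,0,-0.06],-10,0.5],[[0,0,-0.06],-10,0.5]])

```text
clock: 13.88
tool_pos: [0.5693, 0.1866, 0.1008]
tcp_rot: [2.78, 1.462, 0.003]
wrist_force: [1.4, 0.3, 5.0]
opening: 0.155
finger_force: 40.1
```

```bash
python3 st.py
```

```text
[0.5693 0.1866 0.1008] [1.4 0.3 5. ] [ 0.18 -0.42  0.01] 2.368
```

Request:
jog_arm(plan=[[[0,0,-0.01],-2,0.5],[[0,0,-0.02],-4,0.5],[[0,0,-0.03],-6,0.5],[[0,0,-0.03],-6,0.5]])

```text
clock: 14.22
tool_pos: [0.5701, 0.1863, 0.1007]
tcp_rot: [2.852, 1.313, 0.005]
wrist_force: [5.0, -0.8, 4.9]
opening: 0.156
finger_force: 40.3
```

```bash
python3 st.py
```

```text
[0.5701 0.1863 0.1007] [ 5.  -0.8  4.9] [-0.27 -1.29  0.6 ] 2.473
```

Request:
jog_arm(plan=[[[0,0,-0.01],-1,0.5],[[0,0,-0.02],-3,0.5],[[0,0,-0.02],-4,0.5],[[0,0,-0.02],-4,0.5]])

```text
clock: 14.55
tool_pos: [0.5703, 0.1867, 0.1007]
tcp_rot: [2.896, 1.216, 0.006]
wrist_force: [5.5, -0.4, 6.3]
opening: 0.155
finger_force: 60.7
```

```bash
python3 st.py
```

```text
[0.5703 0.1867 0.1007] [ 5.5 -0.4  6.3] [-0.06 -1.29  1.21] 2.541
```

That's the hard stop, clear in the turning moment. Easing the turn back before releasing.

Request:
jog_arm(plan=[[[0,0,0.02],3,0.5],[[0,0,0.03],6,0.5],[[0,0,0.04],7,0.5],[[0,0,0.04],7,0.5]])

```text
clock: 14.88
tool_pos: [0.5694, 0.1865, 0.1007]
tcp_rot: [2.818, 1.388, 0.003]
wrist_force: [5.5, 0.3, 4.4]
opening: 0.153
finger_force: 40.1
```

```bash
python3 st.py
```

```text
[0.5694 0.1865 0.1007] [5.5 0.3 4.4] [ 0.2  -1.23  0.07] 2.421
```

Request:
jog_arm(plan=[[[0.05,0,0.02],0,0.5],[[0.05,0,0.04],-1,0.5],[[0.05,0,0.04],-1,0.5]])

```text
clock: 15.13
tool_pos: [0.5695, 0.1865, 0.1007]
tcp_rot: [2.833, 1.358, 0.002]
wrist_force: [6.0, 0.8, 2.4]
opening: 0.156
finger_force: 40.3
```

```bash
python3 st.py
```

```text
[0.5695 0.1865 0.1007] [6.  0.8 2.4] [ 0.23 -1.41  0.24] 2.442
```

Request:
jog_arm(plan=[[[0,0,0],0,3.5],[[0,0,0],0,3.5],[[0,0,0],0,3.5],[[0,0,0],0,3.5],[[0,0,0],0,3.5],[[0,0,1],0,3.5],[[0,0,3],0,3.5],[[0,0,6],0,3.5],[[0,0,9],0,3.5],[[-3,-3.5,11],0,3.5],[[-3,-3.5,11],0,3.5],[[-3,-3.5,11],0,3.5],[[-3,-3.5,11],0,3.5]])

```text
clock: 16.22
tool_pos: [0.539, 0.1512, 0.2111]
tcp_rot: [2.832, 1.359, 0.001]
wrist_force: [0.4, 0.5, -0.3]
opening: 0.411
finger_force: 0.0
```

```bash
python3 - <<'E'
from station import ctrl
from m import *
s=ctrl.read_state();print(s['clock'],s['tool_pos'],s['wrist_force'])
c=ctrl.camera_params("wrist");p,d=ctrl.read_camera("wrist");f=dict(c,d=d)
P=cloud(f,d,(0,0,560,420));P=P[np.hypot(P[:,0]-.5697,P[:,1]-.1855)<.043]
for n,a,b in (("wing",.118,.128),("top",.09,.103),("shoulder",.064,.076)):
    q=P[(P[:,2]>a)&(P[:,2]<b)];print(n,len(q),np.median(q[:,2]) if len(q) else 0)
q=P[(P[:,2]>.09)&(P[:,2]<.103)];A=np.c_[q[:,:2]-[.5697,.1855],np.ones(len(q))];print("plane",np.linalg.lstsq(A,q[:,2],rcond=None)[0])
k=P[(P[:,2]>.076)&(P[:,2]<.090)];print("cap",fit(k,.03));k=P[(P[:,2]>.015)&(P[:,2]<.062)];print("body",fit(k,.041))
cv2.imwrite("pics/w9.png",p[:,:,::-1])
E
```

```text
16.2167 [0.53897085 0.15124044 0.21110639] [ 0.42931733  0.51243414 -0.32925419]
wing 1021 0.1205749846339308
top 2719 0.09568658936705779
shoulder 1556 0.06919332000302972
plane [-5.55525971e-05  1.12653281e-03  9.56605132e-02]
cap (array([0.59890012, 0.23437181]), np.float64(0.0050750733395480575))
body (array([0.56920077, 0.18506545]), np.float64(0.00039702875651287313))
```

View pics/w9.png

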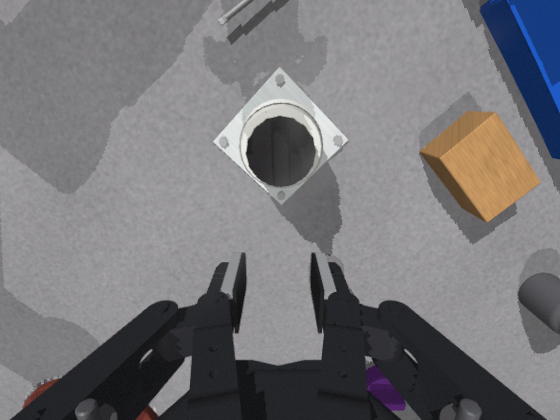

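Wrist view: the cap sits level on the canister at (283,152) and the gripper is clear of it. Its top is about 26.5 mm above the shoulder, which is home within measuring error, and the stop was clearly felt. Handing in.

```bash
python3 -c "
from station import ctrl
print(ctrl.finish_job())"
```

```text
the job is handed in; nothing more can be done
None
```

I put the black cap on the canister, turned it back until it dropped into the thread start, screwed it forward to its hard stop, released it and handed the job in. The turning moment briefly reached about 1.2 N m at that stop, above the 0.5 N m guideline, and the lower edge last measured about 1.5 mm above the shoulder (limit 2.2 mm).

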